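# Set the fallen figure before the airbrush and hold the slide at its mark

## Robot

A 7-joint arm with a two-finger parallel gripper is mounted at the origin on the work surface. World frame = base frame: x ahead of the robot, y to its left, z up, the work surface at z = 0. Lengths are in mm, angles in rad, forces in N, time in s.
With the tool pointing down it reaches from about 350 to 900 mm from the base axis. Payload 7.2 kg.
Tool frame: the origin (TCP) lies at the very end of the fingers, on their centre line; the grasp point (between the pads) lies 19 mm behind it; z points along the fingers, y is the line along which they close (so a half turn about z gives the same grasp; the last joint's range is limited). The gripper opens to 88 mm and grips with 3 to 60 N. Pads are 20 mm wide; open, the fingers measure 115 mm over their backs; the gripper's body (75 mm by 178 mm) begins 61 mm behind the grasp point.
Start: joints at [1.225, 0.411, -0.013, 1.596, 0.006, 1.134, -0.082], TCP at [171.388, -601.045, 222.653] pointing down, gripper open.
Joint ranges: [-2.95, 2.95], [-0.29, 1.99], [-1.47, 1.44], [0.14, 2.54], [-1.03, 4.17], [0.13, 1.85], [-2.86, 2.86]. Speed limits (rad/s): [2.39, 2.39, 3.01, 3.01, 3.14, 3.14, 3.14].

## Interface

Orientations are given as a unit quaternion [x, y, z, w].
In Python, from cell import ctrl gives the robot as it stands. The module is installed in compiled form; this text tells all that it offers.
- The arm moves only by the tool apply_moves, never from a script. Its argument "series" is a list of rows, each an object of numbers: "dx", "dy", "dz": the shift along the tool's x, y, z in mm; "yaw": the turn about the tool's z in rad; "fingers": the finger opening in mm, from 0 to 87.8. In form: [{"dx": .., "dy": .., "dz": .., "yaw": .., "fingers": ..}, ...]. A call has 1 to 10 rows; each row shifts and turns the commanded pose from where the row before left it, along the tool's axes as they then stand; what a row does not reach is not made up. A row lasts 1/10 s, in which the tool goes at most 50 mm and 8.59 degrees, less where a joint would pass 70% of its speed; a pose out of reach is approached as far as the arm can. A call with a gripper value outside its range is refused whole. The fingers move at their own pace and stop on an object; "grip_force" is the grip in N (left out, the last holds). Time passes only in rows, so rows that do not move let the fingers close. It gives the time, the measured TCP pose, the force, the opening and the grip force at its end, in the units of the state.
- ctrl.get_obs(): the state, without advancing time (a new reading comes with each control period).
- ctrl.snapshot(name): name is "scene" or "top" or "wrist"; returns (picture, depth): 480x640x3 uint8, blue, green, red; 480x640 float32, mm along the optical axis (not along the pixel's ray), 0 where there is no reading.
- ctrl.camera_model(name): a dict with "K" (3x3 intrinsics, pixels), "world_from_camera" (4x4, takes a point from camera to world coordinates); the wrist camera has in their place "T_tool_cam" (4x4, takes a point from camera to tool coordinates, whose origin is the TCP and whose axes are the flange's). Camera axes: x right, y up, looking along -z (the intrinsics and any distortion apply to the point x, -y, -z); pixel columns grow to the right and rows downward; lengths in mm; the calibration is good to about 2 mm. A picture is of the moment at which its call begins: read the wrist's pose just before it. camera_model takes no time and is no camera call.
- ctrl.finish_job(): hands the job in; it is judged then, once.
The state is a dict: "t": time; "qpos": joint angles; "joint_velocities": joint speeds; "tau": joint torques, N m; "eef_pos": TCP position; "ee_rot": TCP orientation; "force": force on the tool from outside, world axes, zero at the start; "moment": the same for the moment, N m; "width": finger opening in mm; "grip_force": force on a finger pad.
Only numpy, scipy, OpenCV 4.12 (cv2) and the standard library are available. Lean on these libraries where they do the work, as an engineer would, in place of code of your own. Each camera call takes 0.05 s, during which the arm holds its last target. There are 200 camera calls.

## Task

A wooden figure has toppled over on the craft table and is to be spray-painted. Stand it upright in the middle of the cork disc on the spring-return slide and let go of it while the slide is still fully home; then pull the slide out by its handle until the tooth beside the disc lines up with the pointer on the airbrush foot, and keep it there, the program finishing while the gripper still holds the handle, the figure still standing on the disc. Leave the jar, the tub, the glue bottle and the airbrush's setting alone.

Things in the scene. Friction and masses are not known exactly. Their poses are not given: they have to be found in the camera images.
- figure: Wooden figure, 115 mm tall, about 110 to 200 g: square foot 50 x 50 x 12 mm, round body 32 mm in diameter (12 to 65 mm up), ball head 50 mm in diameter centred 90 mm up. Origin: centre of the foot's underside; z points from foot to head. It starts lying on the table on a side of its foot and its head, axis level 25 mm above the table, head to the right (-y) or right and back.
- station: Plywood bed of the spray station, fixed, 280 x 110 mm, 14 mm high; grey spring housing, 42 mm high, at its far end, 70 to 105 mm beyond the disc's home centre. Origin: on the table below the disc's home centre. The slide pulls out along station -x (roughly towards the robot); +y is the airbrush side.
- slide: Aluminium slide plate on the bed, 205 x 100 mm, top 28 mm above the table. Axes parallel to the station's; its origin coincides with the station's when home. It moves 0 to 120 mm along station -x; a spring always pulls it home, 3.6 N at home plus 60 N/m (9 N at 85 mm), so it slides back when let go.
- handle (a point): Middle of the slide's handle: a level steel bar along the slide's y, 14 mm in diameter, 72 mm above the table, on two uprights 72 mm apart; 58 mm are free between the uprights and 37 mm below the bar. It is 125 mm from the disc's centre towards slide -x.
- disc (a point): Centre of the top face of the cork disc on the slide, 90 mm in diameter, 31 mm above the table: where the figure is to stand.
- tooth (a point): Tip of the small dark steel tooth (4 mm thick along x, 12 mm long along y) on the slide's +y edge, level with the disc's centre in x: 57 mm to +y of it. It moves with the slide.
- pointer (a point): The mark: tip of the 4 mm thick dark steel pointer sticking out of the airbrush foot towards the slide. Axes parallel to the station's. With the slide at the mark the tooth's tip faces it, 3 mm apart in y and equal in station x. At the start it is 45 to 85 mm from the tooth along station -x.
- airbrush: Airbrush on a post, 92 mm high, on the bed's +y side, set along the bed by a stiff sliding foot. Its level nozzle, 72 mm up, points at the slide, tip 76 mm from the slide's centre line, above the pointer. Origin: on the table on the slide's centre line in front of the nozzle (empty space). Not to be shifted.
- jar: Jar with a yellow lid, 66 mm in diameter, 75 mm high, on the left. Origin: underside centre. A bystander.
- tub: White tub with a blue lid, 60 mm in diameter, 85 mm high, on the left. Origin: underside centre. A bystander.
- glue: White glue bottle, 44 mm in diameter, 120 mm high, standing beyond the figure. Origin: underside centre. A bystander.
Not all that is in view belongs to the job. Leave any orange look-alike of the figure alone.

How it is judged:
By the outcome, as a careful person would: the job done as asked, in the order asked, and still so for the second after the job is handed in, while the arm keeps its last pose, push and grip.
It also fails if it takes over 48 s, if anything falls off the work surface, if the arm or the gripper's body presses on something with over 40 N, if the wrist force passes 120 N, or if a joint passes its speed limit or range.

## Working session

There is one attempt and no reset: what is moved stays moved. The work goes in short steps, Python scripts to look and compute and a tool call to move; the robot and the scene stay as the last step left them, time stands still between calls to the robot, and variables do not carry over. Pictures are saved under pics/ and viewed, at most 10 in all, crops included, and the job is handed in when it is done.

Besides the shell and the picture viewer there is one more tool, called as name(argument=value, ...) on one line, values as JSON. apply_moves: Moves the arm, as the interface text tells. Its arguments: {"type":"object","properties":{"series":{"type":"array","items":{"type":"object","properties":{"dx":{"type":"number"},"dy":{"type":"number"},"dz":{"type":"number"},"yaw":{"type":"number"},"fingers":{"type":"number"}}}},"grip_force":{"type":"number"}},"required":["series"]}

```bash
mkdir -p pics
python3 - <<'E'
from cell import ctrl
import cv2,numpy as np
for n in("scene","top"):
    p,d=ctrl.snapshot(n); cv2.imwrite(f"pics/{n}0.png",p); np.save(f"{n}0.npy",d)
    m=ctrl.camera_model(n); print(n,{k:(np.round(v,3).tolist() if not isinstance(v,str) else v) for k,v in m.items()})
m=ctrl.camera_model("wrist");print({k:np.round(v,3).tolist() for k,v in m.items()})
o=ctrl.get_obs();print({k:np.round(v,3).tolist() for k,v in o.items()})
E
```

```text
scene {'K': [[493.135, 0.0, 319.892], [0.0, 493.135, 243.339], [0.0, 0.0, 1.0]], 'world_from_camera': [[0.562, -0.684, 0.465, 1175.24], [0.827, 0.472, -0.305, -452.196], [-0.011, 0.557, 0.831, 1252.624], [0.0, 0.0, 0.0, 1.0]]}
top {'K': [[578.681, 0.0, 317.273], [0.0, 578.681, 243.958], [0.0, 0.0, 1.0]], 'world_from_camera': [[0.004, 0.996, -0.089, 406.849], [-1.0, 0.003, -0.01, -42.632], [-0.01, 0.089, 0.996, 1496.457], [0.0, 0.0, 0.0, 1.0]]}
{'K': [[411.545, 0.0, 314.668], [0.0, 411.545, 235.668], [0.0, 0.0, 1.0]], 'T_tool_cam': [[-0.0, 0.963, 0.27, 72.947], [1.0, 0.0, 0.0, 1.227], [0.0, 0.27, -0.963, -162.552], [0.0, 0.0, 0.0, 1.0]]}
{'t': 0.1, 'qpos': [1.225, 0.412, -0.013, 1.597, 0.006, 1.134, -0.082], 'joint_velocities': [-0.0, -0.001, 0.0, -0.003, 0.0, -0.001, -0.0], 'tau': [0.002, -58.91, 0.644, -29.171, -0.054, 0.014, 0.0], 'eef_pos': [171.251, -600.628, 221.914], 'ee_rot': [0.99, 0.138, -0.0, -0.001], 'force': [0.069, 0.113, -0.333], 'moment': [-0.007, -0.015, 0.064], 'grip_force': 0.0, 'width': 87.622}
```

View pics/scene0.png

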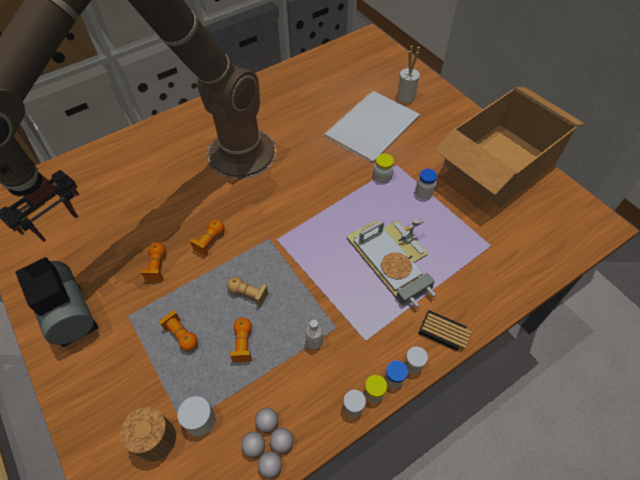

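View pics/top0.png

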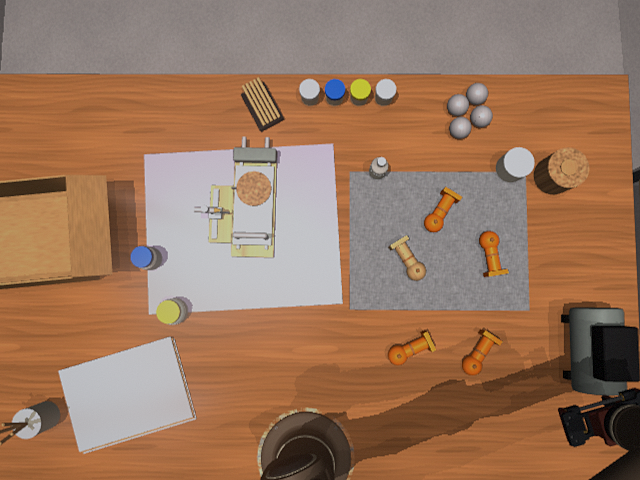

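The scene has one natural-wood figure: foot at about top (400,243), head at (417,271). In the scene view it is at (247,290). Candidates for confusion are the orange look-alikes at top (442,210), (492,254), (412,347) and (482,352), plus scene duplicates of these. I choose the pale wooden one on the grey mat. The disc is at top (254,188), the handle at (251,239) and the airbrush at (212,212).

```bash
cat > h.py <<'E'
import numpy as np,cv2
from scipy.spatial.transform import Rotation as R
from cell import ctrl
def cam(n,o=None):
    m=ctrl.camera_model(n);K=np.array(m["K"])
    if n!="wrist": return K,np.array(m["world_from_camera"])
    T=np.eye(4);T[:3,:3]=R.from_quat(o["ee_rot"]).as_matrix();T[:3,3]=o["eef_pos"]
    return K,T@np.array(m["T_tool_cam"])
def plane(c,uv,z):
    K,T=c;uv=np.atleast_2d(uv).astype(float)
    d=np.c_[(uv[:,0]-K[0,2])/K[0,0],-(uv[:,1]-K[1,2])/K[1,1],-np.ones(len(uv))]@T[:3,:3].T
    return T[:3,3]+d*((z-T[2,3])/d[:,2])[:,None]
def pix(c,X):
    K,T=c;p=(np.atleast_2d(X)-T[:3,3])@T[:3,:3]
    return np.c_[K[0,2]-K[0,0]*p[:,0]/p[:,2],K[1,2]+K[1,1]*p[:,1]/p[:,2]]
def depthpt(c,uv,d):
    K,T=c;u,v=uv;return T[:3,3]+T[:3,:3]@np.array([(u-K[0,2])/K[0,0]*d,-(v-K[1,2])/K[1,1]*d,-d])
E
python3 - <<'E'
from h import *
im=cv2.imread("pics/top0.png");D=np.load("top0.npy");c=cam("top")
for n,uv,z in(("head",(417,271),50),("foot",(400,243),50),("disc",(254,188),31),("handle",(251,239),79),("nozzle",(212,212),80),("glue",(380,165),120)):
    print(n,plane(c,uv,z).round(1),depthpt(c,uv,D[uv[1],uv[0]]).round(1))
a=cv2.resize(im[220:300,370:450],None,fx=5,fy=5,interpolation=2);b=cv2.resize(im[130:265,190:285],None,fx=4,fy=4,interpolation=2)
o=np.zeros((540,780,3),np.uint8);o[:400,:400]=a;o[:540,400:780]=b;cv2.imwrite("pics/crop0.png",o)
E
```

```text
head [[ 469.4 -276.8   50. ]] [ 469.5 -277.2   47.7]
foot [[ 539.4 -235.1   50. ]] [ 539.3 -235.    51. ]
disc [[681.8 135.5  31. ]] [682.7 136.1  26.2]
handle [[545.5 135.3  79. ]] [550.  141.1  33.2]
nozzle [[612.2 232.8  80. ]] [617.3 239.7  44.6]
glue [[ 722.  -179.2  120. ]] [ 724.1 -180.   111.1]
```

View pics/crop0.png

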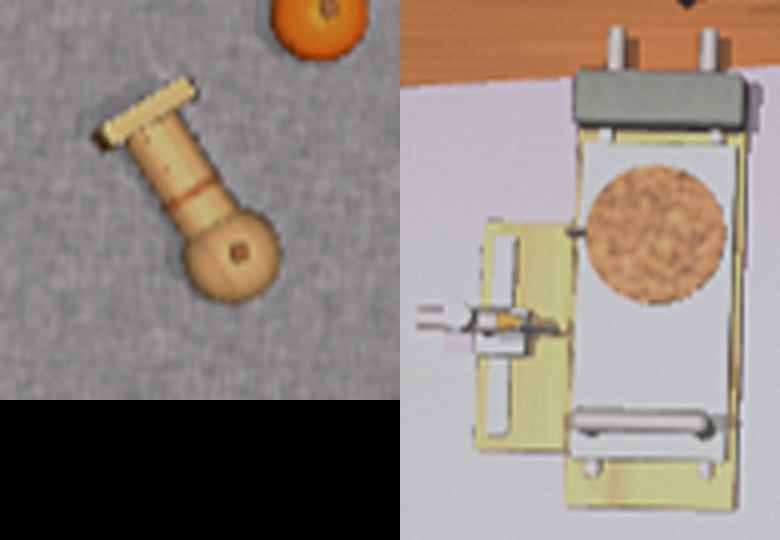

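The close crop confirms the choice: a pale wooden figure, with its foot at crop (150,110) and head at (232,255), which is top (416,271). The tooth is at crop (578,233) and the pointer tip at (562,330).

apply_moves(series=[{"dx": 20, "dy": -12}, {"dx": 40, "dy": -25}, {"dx": 42, "dy": -26}, {"dx": 42, "dy": -26}, {"dx": 42, "dy": -26}, {"dx": 42, "dy": -26}, {"dx": 42, "dy": -26}, {"dx": 42, "dy": -26}, {"dx": 40, "dy": -24}, {"dx": 20, "dy": -12}])

```text
validation failed for argument at $.se...
```

apply_moves(series=[{"yaw": -0.13}, {"yaw": -0.13}, {}, {}])

```text
validation failed for argument at $.se...
```

```bash
cat > fig.py <<'E'
from h import *
import sys
o=ctrl.get_obs();p,d=ctrl.snapshot("wrist");c=cam("wrist",o)
cv2.imwrite(f"pics/{sys.argv[1]}.png",p);np.save("w.npy",d)
np.set_printoptions(suppress=True,precision=3)
print(o["t"],o["eef_pos"],o["ee_rot"],pix(c,[469,-277,25]))
E
python3 fig.py w1
```

```text
0.1 [ 171.251 -600.628  221.914] [ 0.99   0.138 -0.    -0.001] [[ -43.17  -366.604]]
```

View pics/w1.png

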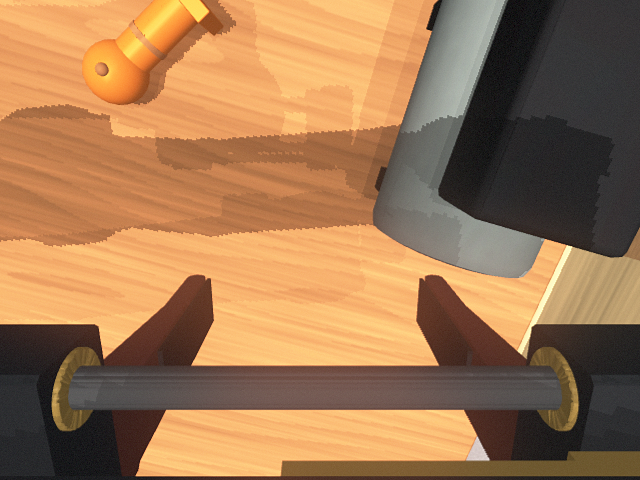

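The arm hasn't moved: this is the start pose, with an orange look-alike at (120,70) and the grey compressor on the right. The rows seem to need all of their fields.

apply_moves(series=[{"dx": 20, "dy": -12, "dz": 0, "yaw": 0, "fingers": 87}, {"dx": 40, "dy": -25, "dz": 0, "yaw": 0, "fingers": 87}, {"dx": 42, "dy": -26, "dz": 0, "yaw": 0, "fingers": 87}, {"dx": 42, "dy": -26, "dz": 0, "yaw": 0, "fingers": 87}, {"dx": 42, "dy": -26, "dz": 0, "yaw": 0, "fingers": 87}, {"dx": 42, "dy": -26, "dz": 0, "yaw": 0, "fingers": 87}, {"dx": 42, "dy": -26, "dz": 0, "yaw": 0, "fingers": 87}, {"dx": 42, "dy": -26, "dz": 0, "yaw": 0, "fingers": 87}, {"dx": 40, "dy": -24, "dz": 0, "yaw": 0, "fingers": 87}, {"dx": 20, "dy": -12, "dz": 0, "yaw": 0, "fingers": 87}])

```text
t: 1.15
eef_pos: [469.0, -274.6, 222.6]
ee_rot: [0.99, 0.141, 0.001, -0.001]
force: [0.5, 0.2, -0.4]
width: 87.3
grip_force: 0.0
```

apply_moves(series=[{"dx": 0, "dy": 0, "dz": 0, "yaw": -0.13, "fingers": 87}, {"dx": 0, "dy": 0, "dz": 0, "yaw": -0.13, "fingers": 87}, {"dx": 0, "dy": 0, "dz": 0, "yaw": 0, "fingers": 87}, {"dx": 0, "dy": 0, "dz": 0, "yaw": 0, "fingers": 87}])

```text
t: 1.55
eef_pos: [466.1, -279.0, 222.5]
ee_rot: [0.965, 0.264, -0.0, -0.0]
force: [-0.6, 2.0, 0.4]
width: 86.8
grip_force: 0.0
```

```bash
python3 fig.py w2
```

```text
1.55 [ 466.093 -278.967  222.47 ] [ 0.965  0.264 -0.    -0.   ] [[313.536 201.358]]
```

View pics/w2.png

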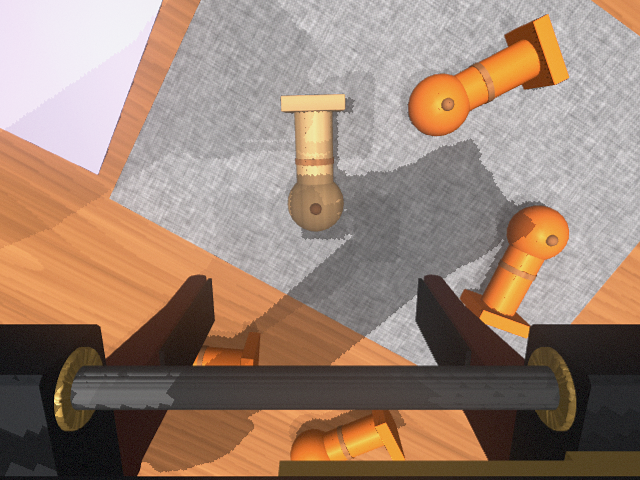

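The figure lies upright in the picture: foot at (313,103), head circle centre at about (315,203) with radius about 27. The axis is aligned with tool x and centred between the fingers.

```bash
cat > tool.py <<'E'
from h import *
def totool(o,X): return R.from_quat(o["ee_rot"]).inv().apply(np.array(X)-o["eef_pos"])
E
python3 - <<'E'
from tool import *
o=ctrl.get_obs();c=cam("wrist",o);np.set_printoptions(suppress=True,precision=2)
h=plane(c,(315.5,203),25)[0];f=plane(c,(313,103),50)[0]
print(h,f,totool(o,h),totool(o,f),np.linalg.norm((h-f)[:2]),27/411.5*np.load("w.npy")[203,316])
t=cam("top");print("top head",plane(t,(416.4,271),25))
E
```

```text
[ 468.58 -279.35   25.  ] [ 539.61 -235.06   50.  ] [  2.05   1.59 197.52] [ 85.73  -0.41 172.5 ] 83.7089686998149 22.270702
top head [[ 470.49 -279.36   25.  ]]
```

apply_moves(series=[{"dx": 2, "dy": 1.5, "dz": 15, "yaw": 0, "fingers": 87}, {"dx": 0, "dy": 0, "dz": 35, "yaw": 0, "fingers": 87}, {"dx": 0, "dy": 0, "dz": 40, "yaw": 0, "fingers": 87}, {"dx": 0, "dy": 0, "dz": 40, "yaw": 0, "fingers": 87}, {"dx": 0, "dy": 0, "dz": 35, "yaw": 0, "fingers": 87}, {"dx": 0, "dy": 0, "dz": 25, "yaw": 0, "fingers": 87}, {"dx": 0, "dy": 0, "dz": 15, "yaw": 0, "fingers": 87}, {"dx": 0, "dy": 0, "dz": 10, "yaw": 0, "fingers": 87}, {"dx": 0, "dy": 0, "dz": 0, "yaw": 0, "fingers": 87}, {"dx": 0, "dy": 0, "dz": 0, "yaw": 0, "fingers": 87}])

```text
t: 2.6
eef_pos: [469.2, -279.4, 8.2]
ee_rot: [0.964, 0.265, 0.0, 0.0]
force: [0.4, -0.5, -0.0]
width: 87.2
grip_force: 0.0
```

apply_moves(series=[{"dx": 0, "dy": 0, "dz": 0, "yaw": 0, "fingers": 45}, {"dx": 0, "dy": 0, "dz": 0, "yaw": 0, "fingers": 45}, {"dx": 0, "dy": 0, "dz": 0, "yaw": 0, "fingers": 45}, {"dx": 0, "dy": 0, "dz": 0, "yaw": 0, "fingers": 45}, {"dx": 0, "dy": 0, "dz": 0, "yaw": 0, "fingers": 45}, {"dx": 0, "dy": 0, "dz": 0, "yaw": 0, "fingers": 45}], grip_force=5)

```text
t: 3.2
eef_pos: [468.8, -279.1, 7.8]
ee_rot: [0.964, 0.266, 0.0, 0.0]
force: [-0.8, 1.1, 1.5]
width: 49.5
grip_force: 5.0
```

apply_moves(series=[{"dx": 0, "dy": 0, "dz": -5, "yaw": 0, "fingers": 45}, {"dx": 0, "dy": 0, "dz": -10, "yaw": 0, "fingers": 45}, {"dx": 0, "dy": 0, "dz": -20, "yaw": 0, "fingers": 45}, {"dx": 0, "dy": 0, "dz": -20, "yaw": 0, "fingers": 45}, {"dx": 0, "dy": 0, "dz": -20, "yaw": 0, "fingers": 45}, {"dx": 0, "dy": 0, "dz": -20, "yaw": 0, "fingers": 45}, {"dx": 0, "dy": 0, "dz": -20, "yaw": 0, "fingers": 45}, {"dx": 0, "dy": 0, "dz": -20, "yaw": 0, "fingers": 45}, {"dx": 0, "dy": 0, "dz": -15, "yaw": 0, "fingers": 45}, {"dx": 0, "dy": 0, "dz": 0, "yaw": 0, "fingers": 45}])

```text
t: 4.2
eef_pos: [469.9, -279.6, 160.3]
ee_rot: [0.964, 0.266, 0.001, 0.001]
force: [0.3, 0.4, -1.2]
width: 49.8
grip_force: 5.0
```

```bash
python3 fig.py w3
```

```text
4.2 [ 469.939 -279.567  160.286] [0.964 0.266 0.001 0.001] [[309.222 221.541]]
```

View pics/w3.png

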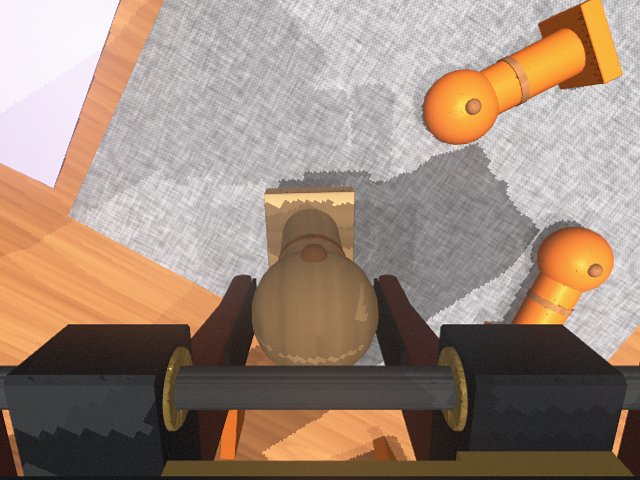

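The figure has swung foot-down: peg at (313,252), foot seen past the head with its far edge at row 190. I'll quantify the tilt and measure the station.

Run:
```python
from tool import *
np.set_printoptions(suppress=True,precision=2)
o=ctrl.get_obs();c=cam("wrist",o);T=R.from_quat(o["ee_rot"])
for a in(0,10,20,30,40):
    ax=np.array([-np.sin(np.radians(a)),0,-np.cos(np.radians(a))]) # foot->head in tool
    side=np.array([np.cos(np.radians(a)),0,-np.sin(np.radians(a))])
    g=np.array([0,0,-19.])
    pts=[g+ax*25,g-ax*78+side*25,g-ax*90+side*25]
    print(a,pix(c,o["eef_pos"]+T.apply(pts)).round(0).tolist())
t=cam("top");im=cv2.imread("pics/top0.png");hsv=cv2.cvtColor(im,cv2.COLOR_BGR2HSV)
m=np.zeros((480,640),np.uint8);m[165:212,228:280]=cv2.inRange(hsv,(4,70,60),(18,255,255))[165:212,228:280]
cs=max(cv2.findContours(m,0,2)[0],key=cv2.contourArea);e=cv2.fitEllipse(cv2.convexHull(cs));print(e)
d=plane(t,e[0],31)[0];h=plane(t,(190+(641-400)/4,130+421/4),79)[0]
to=plane(t,(190+(567-400)/4,130+233/4),28)[0];po=plane(t,(190+(568-400)/4,130+330/4),28)[0]
print(d,h,to,po,np.degrees(np.arctan2(*(d-h)[1::-1])),np.linalg.norm((d-h)[:2]),np.linalg.norm((to-d)[:2]),totool(o,d))
```

```text
0 [[312.0, 353.0], [313.0, 211.0], [313.0, 206.0]]
10 [[312.0, 364.0], [313.0, 188.0], [313.0, 181.0]]
20 [[312.0, 373.0], [313.0, 167.0], [313.0, 157.0]]
30 [[312.0, 380.0], [313.0, 147.0], [313.0, 133.0]]
40 [[312.0, 384.0], [313.0, 128.0], [313.0, 111.0]]
((253.25787353515625, 188.0785675048828), (33.82659912109375, 34.548492431640625), 78.04422760009766)
[681.57 137.44  31.  ] [554.77 137.32  79.  ] [681.56 193.23  28.  ] [618.59 191.49  28.  ] 0.05614726034289105 126.79976241702386 55.78500699736001 [ 395.74 -249.43  127.69]
```

Its tilt is only about 5–7°, so it will square itself on landing. I'll carry it to over the disc.

apply_moves(series=[{"dx": 4, "dy": -2.5, "dz": 0, "yaw": 0, "fingers": 45}, {"dx": 10, "dy": -6.3, "dz": 0, "yaw": 0, "fingers": 45}, {"dx": 16, "dy": -10, "dz": 0, "yaw": 0, "fingers": 45}, {"dx": 22, "dy": -14, "dz": 0, "yaw": 0, "fingers": 45}, {"dx": 25, "dy": -16, "dz": 0, "yaw": 0, "fingers": 45}, {"dx": 25, "dy": -16, "dz": 0, "yaw": 0, "fingers": 45}, {"dx": 25, "dy": -16, "dz": 0, "yaw": 0, "fingers": 45}, {"dx": 25, "dy": -16, "dz": 0, "yaw": 0, "fingers": 45}, {"dx": 25, "dy": -16, "dz": 0, "yaw": 0, "fingers": 45}, {"dx": 25, "dy": -16, "dz": 0, "yaw": 0, "fingers": 45}])

```text
t: 5.25
eef_pos: [576.3, -62.4, 156.7]
ee_rot: [0.964, 0.266, -0.001, -0.001]
force: [0.4, -1.1, -1.4]
width: 49.4
grip_force: 5.0
```

apply_moves(series=[{"dx": 25, "dy": -16, "dz": 0, "yaw": 0, "fingers": 45}, {"dx": 25, "dy": -16, "dz": 0, "yaw": 0, "fingers": 45}, {"dx": 25, "dy": -16, "dz": 0, "yaw": 0, "fingers": 45}, {"dx": 25, "dy": -16, "dz": 0, "yaw": 0, "fingers": 45}, {"dx": 23, "dy": -14, "dz": 0, "yaw": 0, "fingers": 45}, {"dx": 18, "dy": -11, "dz": 0, "yaw": 0, "fingers": 45}, {"dx": 12, "dy": -7, "dz": 0, "yaw": 0, "fingers": 45}, {"dx": 6, "dy": -4, "dz": 0, "yaw": 0, "fingers": 45}, {"dx": 0, "dy": 0, "dz": 0, "yaw": 0, "fingers": 45}, {"dx": 0, "dy": 0, "dz": 0, "yaw": 0, "fingers": 45}])

```text
t: 6.25
eef_pos: [661.3, 101.3, 157.3]
ee_rot: [0.964, 0.265, -0.0, 0.0]
force: [0.5, -1.3, -1.5]
width: 49.0
grip_force: 5.0
```

```bash
python3 fig.py w4; python3 -c "
from cell import ctrl;print(ctrl.get_obs()['qpos'])"
```

```text
6.25 [661.298 101.283 157.318] [ 0.964  0.265 -0.     0.   ] [[546.767 580.576]]
[ 1.22045449e-03  5.66683537e-01 -3.36526926e-01  1.53185346e+00
  2.03501624e-01  1.07827847e+00 -1.41756791e+00]
```

View pics/w4.png

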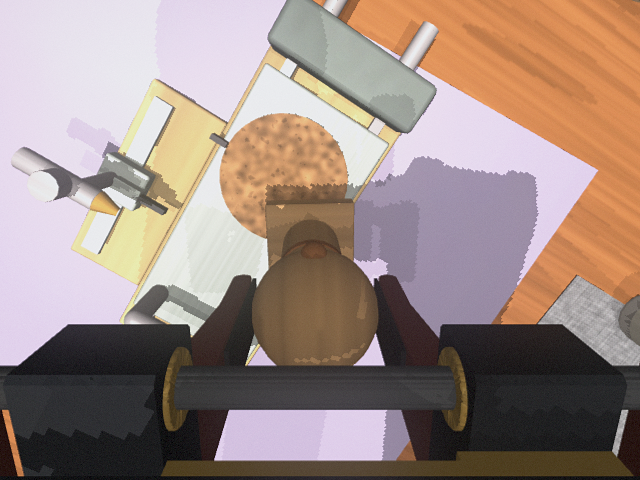

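The figure hangs upright, with its foot edge at row 204. The disc is centred near (284,176), the tooth tip at (212,134), the pointer tip at (167,211), and the slide plate's left edge runs from (262,66) to (135,318). Next is a circle fit of the disc.

```bash
cat > disc.py <<'E'
from tool import *
from scipy.optimize import least_squares
np.set_printoptions(suppress=True,precision=2)
def fit(name,o,maxrow):
    im=cv2.imread(f"pics/{name}.png");c=cam("wrist",o);hsv=cv2.cvtColor(im,cv2.COLOR_BGR2HSV)
    m=cv2.inRange(hsv,(4,70,120),(18,255,255));m[maxrow:]=0
    m=cv2.morphologyEx(m,cv2.MORPH_CLOSE,np.ones((7,7)))
    n,l,s,cc=cv2.connectedComponentsWithStats(m);k=l[150,270]
    p=max(cv2.findContours((l==k).astype(np.uint8),0,1)[0],key=cv2.contourArea)[:,0]
    p=p[p[:,1]<maxrow-3];w=plane(c,p,31)[:,:2]
    r=least_squares(lambda q:np.hypot(w[:,0]-q[0],w[:,1]-q[1])-q[2],[682,137,45],loss="soft_l1")
    return r.x,np.median(abs(r.fun)),s[k]
E
python3 - <<'E'
from disc import *
o=ctrl.get_obs();c=cam("wrist",o)
q,e,s=fit("w4",o,184);print(q,e,s)
P=plane(c,[(212,134),(167,211)],28);print(P)
L=plane(c,[(262,66),(135,318)],28);print(L,np.degrees(np.arctan2(*(L[0]-L[1])[1::-1])))
d=np.array([q[0],q[1],31]);print(d,totool(o,d),P[0]-d)
E
```

```text
[694.96 152.45  44.9 ] 10.298103567643153 [ 155   46  193  138 8317]
[[680.41 193.37  28.  ]
 [615.29 196.86  28.  ]]
[[736.28 184.73  28.  ]
 [524.95 181.87  28.  ]] 0.7756797416280138
[694.96 152.45  31.  ] [ 55.31 -27.24 126.43] [-14.55  40.92  -3.  ]
```

```bash
sed -i 's/(18,255,255)/(14,255,255)/; s/m\[maxrow:\]=0/m[maxrow:]=0;m[:105]=0;m[:,:216]=0;m[:,352:]=0/' disc.py
python3 - <<'E'
from disc import *
o=ctrl.get_obs();c=cam("wrist",o)
q,e,s=fit("w4",o,184);print(q,e,s)
P=plane(c,[(220,176),(348,176),(283,113)],31);print(P)
im=cv2.imread("pics/w4.png");h=cv2.cvtColor(im,cv2.COLOR_BGR2HSV)
print(h[150,[225,260,300,340]],h[100,170])
d=np.array([q[0],q[1],31]);print(totool(o,d))
E
```

```text
[678.45 135.65  44.54] 0.19455498330880516 [ 220  113  128   71 7157]
[[658.16 175.03  31.  ]
 [703.98  97.91  31.  ]
 [717.54 157.93  31.  ]]
[[ 14  68 164]
 [ 14 120 216]
 [ 14 121 166]
 [ 14 106 173]] [ 20  89 231]
[ 32.54 -21.24 126.46]
```

apply_moves(series=[{"dx": 5, "dy": -3, "dz": 0, "yaw": 0, "fingers": 45}, {"dx": 11, "dy": -7, "dz": 0, "yaw": 0, "fingers": 45}, {"dx": 11, "dy": -7, "dz": 0, "yaw": 0, "fingers": 45}, {"dx": 5, "dy": -3.5, "dz": 5, "yaw": 0, "fingers": 45}, {"dx": 0, "dy": 0, "dz": 10, "yaw": 0, "fingers": 45}, {"dx": 0, "dy": 0, "dz": 12, "yaw": 0, "fingers": 45}, {"dx": 0, "dy": 0, "dz": 10, "yaw": 0, "fingers": 45}, {"dx": 0, "dy": 0, "dz": 6, "yaw": 0, "fingers": 45}, {"dx": 0, "dy": 0, "dz": 2, "yaw": 0, "fingers": 45}, {"dx": 0, "dy": 0, "dz": 0, "yaw": 0, "fingers": 45}])

```text
t: 7.3
eef_pos: [678.5, 136.1, 112.3]
ee_rot: [0.964, 0.266, -0.0, 0.0]
force: [-0.2, 0.4, -1.2]
width: 49.4
grip_force: 5.0
```

Run:
```python
from disc import *
o=ctrl.get_obs();p,d=ctrl.snapshot("wrist");cv2.imwrite("pics/w5.png",p);c=cam("wrist",o)
print(o["t"],o["eef_pos"],o["force"],pix(c,[678.5,135.7,31]))
```

```text
7.3 [678.52 136.06 112.29] [-0.19  0.43 -1.16] [[313.72 242.8 ]]
```

View pics/w5.png

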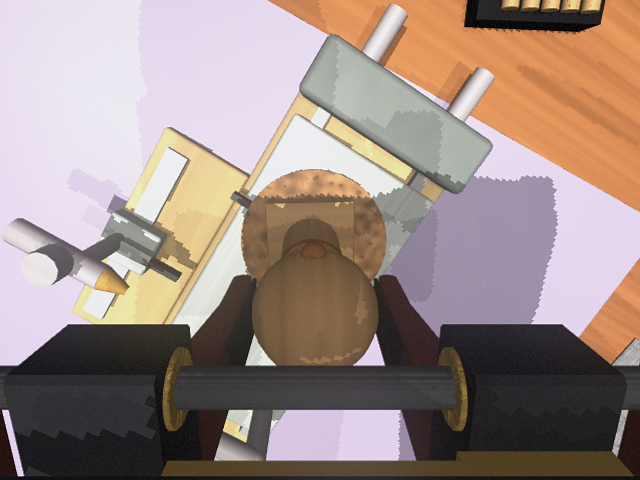

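The figure is upright above the disc: foot columns 267–355, disc columns 243–386, so it is centred within about 2 mm. I'll lower it gently.

apply_moves(series=[{"dx": 0, "dy": 0, "dz": 3, "yaw": 0, "fingers": 45}, {"dx": 0, "dy": 0, "dz": 2, "yaw": 0, "fingers": 45}, {"dx": 0, "dy": 0, "dz": 1, "yaw": 0, "fingers": 45}, {"dx": 0, "dy": 0, "dz": 0.5, "yaw": 0, "fingers": 45}, {"dx": 0, "dy": 0, "dz": 0, "yaw": 0, "fingers": 45}, {"dx": 0, "dy": 0, "dz": 0, "yaw": 0, "fingers": 45}])

```text
t: 7.95
eef_pos: [680.1, 138.1, 108.3]
ee_rot: [0.964, 0.266, 0.002, -0.001]
force: [-0.0, 2.6, 5.8]
width: 49.9
grip_force: 5.0
```

```bash
cat > tilt.py <<'E'
from disc import *
import sys
o=ctrl.get_obs();p,d=ctrl.snapshot("wrist");cv2.imwrite(f"pics/{sys.argv[1]}.png",p);c=cam("wrist",o)
cx=318
W=[];
for v in range(170,250):
    for u in list(range(268,284,2))+list(range(340,354,2))+list(range(284,340,4)):
        if d[v,u]>0: W.append(depthpt(c,(u,v),d[v,u]))
W=np.array(W);T=np.array([totool(o,w) for w in W]);z=W[:,2]
print(o["t"],o["eef_pos"],o["force"],o["width"],np.histogram(z,np.arange(24,80,4)))
s=(z>37)&(z<50);A=np.c_[T[s][:,:2],np.ones(s.sum())]
for _ in range(5):
    k,*_r=np.linalg.lstsq(A,z[s],rcond=None);r=abs(z[s]-A@k);idx=np.where(s)[0][r<1.5];s=np.zeros(len(z),bool);s[idx]=1;A=np.c_[T[s][:,:2],np.ones(s.sum())]
print("slope deg tool x,y",np.degrees(k[:2]),k[2],s.sum(),"range x,y",T[s].min(0),T[s].max(0))
E
python3 tilt.py w6
```

```text
7.95 [680.07 138.12 108.26] [-0.03  2.6   5.81] 49.86208227299279 (array([ 61, 691, 150,  45, 125, 920,  27,  24,  29,  28,  29,  32,  27]), array([24, 28, 32, 36, 40, 44, 48, 52, 56, 60, 64, 68, 72, 76]))
slope deg tool x,y [ 1.3  -1.22] 44.67314538526429 925 range x,y [  1.09 -25.88  61.59] [28.62 22.44 65.24]
```

The foot is flat to within about 1.3°, and its top is at the right height. I'll release it and rise.

apply_moves(series=[{"dx": 0, "dy": 0, "dz": -1.5, "yaw": 0, "fingers": 45}, {"dx": 0, "dy": 0, "dz": 0, "yaw": 0, "fingers": 55}, {"dx": 0, "dy": 0, "dz": 0, "yaw": 0, "fingers": 70}, {"dx": 0, "dy": 0, "dz": 0, "yaw": 0, "fingers": 87}, {"dx": 0, "dy": 0, "dz": 0, "yaw": 0, "fingers": 87}, {"dx": 0, "dy": 0, "dz": 0, "yaw": 0, "fingers": 87}, {"dx": 0, "dy": 0, "dz": 0, "yaw": 0, "fingers": 87}])

```text
t: 8.7
eef_pos: [678.6, 136.3, 107.5]
ee_rot: [0.964, 0.266, -0.0, 0.0]
force: [-0.6, 0.9, -0.4]
width: 85.9
grip_force: 0.0
```

```bash
python3 tilt.py w7
```

```text
8.7 [678.62 136.27 107.54] [-0.57  0.94 -0.44] 85.89796502620278 (array([ 26, 717, 198,  33, 758, 221,  20,  25,  22,  27,  24,  28,  18]), array([24, 28, 32, 36, 40, 44, 48, 52, 56, 60, 64, 68, 72, 76]))
slope deg tool x,y [-0.16 -0.01] 43.50161354387235 908 range x,y [  0.95 -26.14  62.63] [31.03 22.5  65.57]
```

apply_moves(series=[{"dx": 0, "dy": 0, "dz": -5, "yaw": 0, "fingers": 87}, {"dx": 0, "dy": 0, "dz": -10, "yaw": 0, "fingers": 87}, {"dx": 0, "dy": 0, "dz": -20, "yaw": 0, "fingers": 87}, {"dx": 0, "dy": 0, "dz": -30, "yaw": 0, "fingers": 87}, {"dx": 0, "dy": 0, "dz": -30, "yaw": 0, "fingers": 87}, {"dx": -15, "dy": 0, "dz": -25, "yaw": 0, "fingers": 87}, {"dx": -30, "dy": 0, "dz": -10, "yaw": 0, "fingers": 87}, {"dx": -30, "dy": 0, "dz": 0, "yaw": 0, "fingers": 87}, {"dx": -15, "dy": 0, "dz": 0, "yaw": 0, "fingers": 87}, {"dx": 0, "dy": 0, "dz": 0, "yaw": 0, "fingers": 87}])

```text
t: 9.75
eef_pos: [600.5, 88.9, 239.4]
ee_rot: [0.964, 0.265, 0.001, 0.001]
force: [-0.2, -0.2, -0.5]
width: 86.9
grip_force: 0.0
```

```bash
python3 fig.py w8
python3 - <<'E'
from disc import *
o=ctrl.get_obs();c=cam("wrist",o);print(pix(c,[[678.5,135.7,31],[554,137,72],[678.5,135.7,121]]))
E
```

```text
9.75 [600.503  88.861 239.376] [0.964 0.265 0.001 0.001] [[533.281 464.223]]
[[313.35 100.32]
 [235.3  232.61]
 [313.02  93.5 ]]
```

View pics/w8.png

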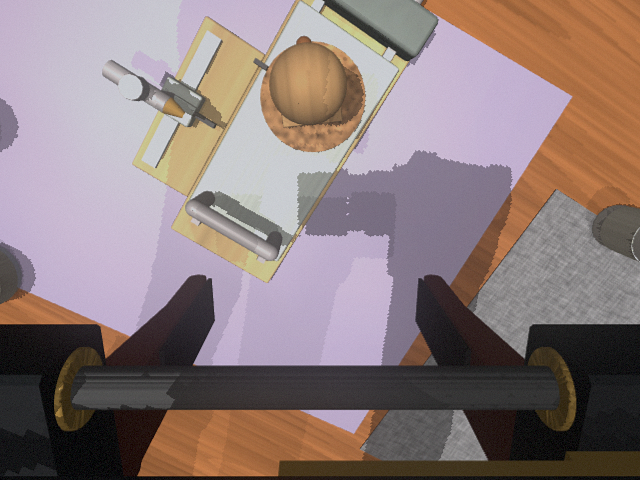

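The figure stands alone on the disc: head circle near (307,82) with radius about 38, disc columns 261–364. It looks several mm off centre, so I'll measure that. The handle bar runs from (192,205) to (273,250).

Run:
```python
from disc import *
o=ctrl.get_obs();c=cam("wrist",o)
d=np.load("w.npy");v,u=np.mgrid[30:160:1,250:375:1]
W=np.array([depthpt(c,(a,b),d[b,a]) for a,b in zip(u.ravel(),v.ravel())])
H=W[(W[:,2]>112)];r=least_squares(lambda q:np.linalg.norm(H-q[:3],axis=1)-q[3],[680,137,121,25],loss="soft_l1");print("head",r.x,len(H))
F=W[(W[:,2]>38)&(W[:,2]<48)];print("foot top pts",len(F));FT=np.array([totool(o,w) for w in F]);print(FT.min(0),FT.max(0))
# disc rim: contour fit
im=cv2.imread("pics/w8.png")
pts=plane(c,[(261,93),(364,97),(314,152),(275,132),(350,136)],31)[:,:2]
r2=least_squares(lambda q:np.hypot(*(pts-q[:2]).T)-45,[680,137]);print("disc",r2.x,r2.fun)
S=W[(W[:,2]>27)&(W[:,2]<34)];print(S.min(0),S.max(0))
# handle
v,u=np.mgrid[180:265:1,180:285:1]
B=np.array([depthpt(c,(a,b),d[b,a]) for a,b in zip(u.ravel(),v.ravel())]);B=B[(B[:,2]>74)&(B[:,2]<84)]
m=B.mean(0);_,_,V=np.linalg.svd(B[:,:2]-m[:2],full_matrices=False);print("bar",m,len(B),V[0],np.ptp((B[:,:2]-m[:2])@V[0]),B.max(0))
print("tooth/pointer",plane(c,[(254,60),(216,125)],28))
```

```text
head [681.44 141.5  121.43  24.78] 5191
foot top pts 236
[ 68.19 -26.59 194.14] [142.86  48.69 201.44]
disc [680.15 136.89] [-0.36 -1.5   0.54 -1.22  0.28]
[606.73  87.32  27.  ] [749.7  194.28  33.99]
bar [555.98 140.92  77.88] 1598 [-0.02 -1.  ] 84.90646331933928 [562.73 182.64  81.21]
tooth/pointer [[680.83 195.26  28.  ]
 [617.26 198.64  28.  ]]
```

The head is at (681.4,141.5). The disc, cross-checked from the handle and tooth, is at about (680.5,138), so the figure is within about 4 mm of centre, and flat. That is good enough. The bar centre is (555.5,141) and the station yaw about -1.1°.

apply_moves(series=[{"dx": -3, "dy": -17, "dz": 0, "yaw": 0, "fingers": 60}, {"dx": -6, "dy": -34, "dz": 0, "yaw": 0, "fingers": 60}, {"dx": -3, "dy": -17, "dz": 0, "yaw": -0.1, "fingers": 60}, {"dx": 0, "dy": 0, "dz": 0, "yaw": -0.14, "fingers": 60}, {"dx": 0, "dy": 0, "dz": 0, "yaw": -0.14, "fingers": 60}, {"dx": 0, "dy": 0, "dz": 0, "yaw": -0.14, "fingers": 60}, {"dx": 0, "dy": 0, "dz": 0, "yaw": -0.14, "fingers": 60}, {"dx": 0, "dy": 0, "dz": 0, "yaw": -0.14, "fingers": 60}, {"dx": 0, "dy": 0, "dz": 0, "yaw": -0.14, "fingers": 60}, {"dx": 0, "dy": 0, "dz": 0, "yaw": -0.074, "fingers": 60}])

```text
t: 10.8
eef_pos: [555.8, 144.7, 237.5]
ee_rot: [0.711, 0.703, 0.0, -0.001]
force: [-0.1, -0.3, 0.3]
width: 60.2
grip_force: 0.0
```

apply_moves(series=[{"dx": 0, "dy": 0, "dz": 0, "yaw": 0, "fingers": 60}, {"dx": 0, "dy": 0, "dz": 0, "yaw": 0, "fingers": 60}])

```text
t: 11.0
eef_pos: [556.0, 143.8, 237.5]
ee_rot: [0.714, 0.7, 0.0, -0.0]
force: [-0.5, 0.1, -0.0]
width: 59.7
grip_force: 0.0
```

```bash
python3 fig.py w9
python3 - <<'E'
from disc import *
o=ctrl.get_obs();c=cam("wrist",o);Rm=R.from_quat(o["ee_rot"]).as_matrix()
print("toolx",np.degrees(np.arctan2(Rm[1,0],Rm[0,0])),pix(c,[[555.5,141,72],[681,141.5,121]]),o["width"],totool(o,[555.5,141,72]))
d=np.load("w.npy");u,v=[q.ravel() for q in np.mgrid[180:440,60:330]]
B=np.array([depthpt(c,(a,b),d[b,a]) for a,b in zip(u,v)]);B=B[(B[:,2]>76)&(B[:,2]<84)&(abs(B[:,0]-555)<15)]
if len(B):print(len(B),B.min(0),B.max(0),np.median(B,0),np.polyfit(B[:,1],B[:,0],1))
E
```

```text
11.0 [555.992 143.768 237.529] [ 0.714  0.7    0.    -0.   ] [[249.904 548.66 ]]
toolx 88.84011799588718 [[314.68 215.86]
 [493.91 227.15]] 60.06148418048484 [ -2.59  -0.45 165.55]
1442 [546.66  97.35  76.01] [560.38 181.08  81.4 ] [553.53 141.19  78.59] [  0.02 550.03]
```

apply_moves(series=[{"dx": -3, "dy": -2, "dz": 10, "yaw": 0, "fingers": 50}, {"dx": 0, "dy": 0, "dz": 25, "yaw": 0, "fingers": 50}, {"dx": 0, "dy": 0, "dz": 30, "yaw": 0, "fingers": 50}, {"dx": 0, "dy": 0, "dz": 30, "yaw": 0, "fingers": 50}, {"dx": 0, "dy": 0, "dz": 30, "yaw": 0, "fingers": 50}, {"dx": 0, "dy": 0, "dz": 25, "yaw": 0, "fingers": 50}, {"dx": 0, "dy": 0, "dz": 16, "yaw": 0, "fingers": 50}, {"dx": 0, "dy": 0, "dz": 10, "yaw": 0, "fingers": 50}, {"dx": 0, "dy": 0, "dz": 4, "yaw": 0, "fingers": 50}, {"dx": 0, "dy": 0, "dz": 0, "yaw": 0, "fingers": 50}])

```text
t: 12.05
eef_pos: [554.3, 139.7, 57.8]
ee_rot: [0.714, 0.7, 0.0, 0.0]
force: [-0.0, 0.5, 1.2]
width: 49.6
grip_force: 0.0
```

apply_moves(series=[{"dx": 0, "dy": 0, "dz": 0, "yaw": 0, "fingers": 34}, {"dx": 0, "dy": 0, "dz": 0, "yaw": 0, "fingers": 24}, {"dx": 0, "dy": 0, "dz": 0, "yaw": 0, "fingers": 18}, {"dx": 0, "dy": 0, "dz": 0, "yaw": 0, "fingers": 14}, {"dx": 0, "dy": 0, "dz": 0, "yaw": 0, "fingers": 8}, {"dx": 0, "dy": 0, "dz": 0, "yaw": 0, "fingers": 8}, {"dx": 0, "dy": 0, "dz": 0, "yaw": 0, "fingers": 8}], grip_force=25)

```text
t: 12.75
eef_pos: [554.1, 139.5, 57.9]
ee_rot: [0.714, 0.7, -0.0, 0.0]
force: [-1.2, -0.9, 3.6]
width: 13.0
grip_force: 25.0
```

```bash
python3 fig.py w10
python3 - <<'E'
from disc import *
o=ctrl.get_obs();c=cam("wrist",o);print(o["force"],o["width"],pix(c,[[680.8,195.3,28],[617.3,196,28],[681.4,141.5,121]]))
E
```

```text
12.75 [554.127 139.512  57.852] [ 0.714  0.7   -0.     0.   ] [[216.15  775.185]]
[-1.61 -1.13  3.09] 13.368478491940449 [[588.94 152.38]
 [450.52 153.54]
 [775.56 375.08]]
```

apply_moves(series=[{"dx": 0, "dy": -1.5, "dz": 0, "yaw": 0, "fingers": 8}, {"dx": 0, "dy": -3, "dz": 0, "yaw": 0, "fingers": 8}, {"dx": 0, "dy": -5, "dz": 0, "yaw": 0, "fingers": 8}, {"dx": 0, "dy": -6.5, "dz": 0, "yaw": 0, "fingers": 8}, {"dx": 0, "dy": -7, "dz": 0, "yaw": 0, "fingers": 8}, {"dx": 0, "dy": -7, "dz": 0, "yaw": 0, "fingers": 8}, {"dx": 0, "dy": -7, "dz": 0, "yaw": 0, "fingers": 8}, {"dx": 0, "dy": -6, "dz": 0, "yaw": 0, "fingers": 8}, {"dx": 0, "dy": -4, "dz": 0, "yaw": 0, "fingers": 8}, {"dx": 0, "dy": -2, "dz": 0, "yaw": 0, "fingers": 8}], grip_force=35)

```text
t: 13.8
eef_pos: [506.0, 140.6, 57.9]
ee_rot: [0.714, 0.7, 0.001, 0.001]
force: [6.9, 1.0, -4.1]
width: 13.2
grip_force: 35.0
```

apply_moves(series=[{"dx": 0, "dy": 0, "dz": 0, "yaw": 0, "fingers": 8}, {"dx": 0, "dy": 0, "dz": 0, "yaw": 0, "fingers": 8}, {"dx": 0, "dy": 0, "dz": 0, "yaw": 0, "fingers": 8}])

```text
t: 14.1
eef_pos: [506.2, 140.6, 57.9]
ee_rot: [0.714, 0.7, 0.001, 0.001]
force: [6.4, 0.0, -2.2]
width: 13.0
grip_force: 35.0
```

```bash
python3 fig.py w11
python3 - <<'E'
from disc import *
o=ctrl.get_obs();c=cam("wrist",o);print(o["force"],o["width"],pix(c,[[617,196,28]]))
im=cv2.imread("pics/w11.png");g=cv2.imread("pics/w10.png")
a=cv2.resize(g[120:185,420:640],None,fx=3.6,fy=3.6,interpolation=2);b=cv2.resize(im[120:185,420:640],None,fx=3.6,fy=3.6,interpolation=2)
cv2.imwrite("pics/c11.png",np.vstack([a,b]))
E
```

```text
14.1 [506.18  140.626  57.857] [0.714 0.7   0.001 0.001] [[277.65  776.285]]
[ 6.08  0.72 -1.76] 13.263960483372665 [[553.5  153.91]]
```

View pics/c11.png

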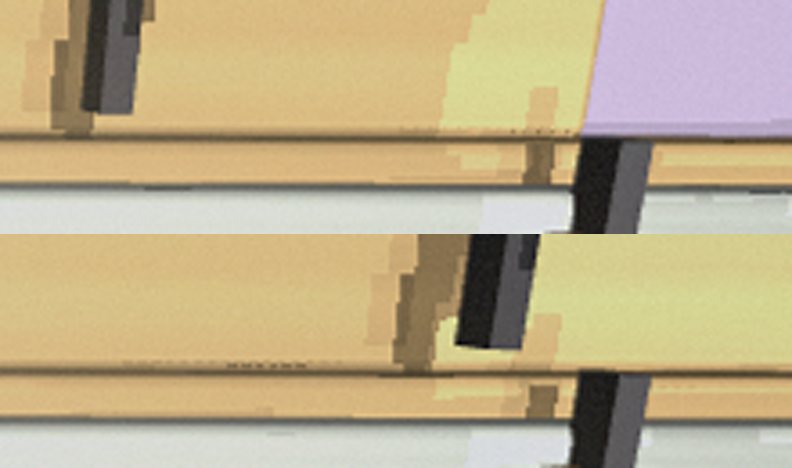

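Top panel is before the pull, bottom panel after. The tooth stays put, with its top face at cols 618–652 in the crop. The pointer's top face at its tip is now at cols 489–522, having moved 389 crop px for 47.9 mm. That leaves about 16.5 mm to go.

apply_moves(series=[{"dx": 0, "dy": -1.5, "dz": 0, "yaw": 0, "fingers": 8}, {"dx": 0, "dy": -3, "dz": 0, "yaw": 0, "fingers": 8}, {"dx": 0, "dy": -4, "dz": 0, "yaw": 0, "fingers": 8}, {"dx": 0, "dy": -4, "dz": 0, "yaw": 0, "fingers": 8}, {"dx": 0, "dy": -2.5, "dz": 0, "yaw": 0, "fingers": 8}, {"dx": 0, "dy": -1.5, "dz": 0, "yaw": 0, "fingers": 8}, {"dx": 0, "dy": 0, "dz": 0, "yaw": 0, "fingers": 8}, {"dx": 0, "dy": 0, "dz": 0, "yaw": 0, "fingers": 8}, {"dx": 0, "dy": 0, "dz": 0, "yaw": 0, "fingers": 8}])

```text
t: 15.05
eef_pos: [489.9, 141.0, 57.9]
ee_rot: [0.714, 0.7, 0.001, 0.001]
force: [6.0, -0.2, -3.6]
width: 13.2
grip_force: 35.0
```

```bash
python3 fig.py w12
cat > edge.py <<'E'
from h import *
import sys
for n in sys.argv[1:]:
    im=cv2.imread(f"pics/{n}.png");h=cv2.cvtColor(im,cv2.COLOR_BGR2HSV).astype(int)
    for rows in([(v) for v in(140,143,146,149,150,151,152)],[160,162,164,166,168,171]):
        for v in rows:
            r=im[v,540:625].astype(int);mx=r.max(1);ch=mx-r.min(1)
            k=np.where((mx<130)&(ch<25))[0]+540
            print(n,v,(k.min(),k.max(),len(k),k[im[v,k].max(1)<62].size) if len(k) else None)
E
python3 edge.py w11 w12
```

```text
15.05 [489.943 141.009  57.866] [0.714 0.7   0.001 0.001] [[298.574 776.491]]
w11 140 (np.int64(548), np.int64(566), 19, 10)
w11 143 (np.int64(548), np.int64(565), 18, 9)
w11 146 (np.int64(547), np.int64(565), 19, 9)
w11 149 (np.int64(547), np.int64(564), 18, 9)
w11 150 (np.int64(547), np.int64(564), 18, 9)
w11 151 (np.int64(552), np.int64(564), 13, 2)
w11 152 None
w11 160 (np.int64(581), np.int64(600), 20, 11)
w11 162 (np.int64(581), np.int64(599), 19, 11)
w11 164 (np.int64(581), np.int64(599), 19, 10)
w11 166 (np.int64(580), np.int64(599), 20, 11)
w11 168 (np.int64(580), np.int64(598), 19, 10)
w11 171 (np.int64(542), np.int64(598), 33, 11)
w12 140 (np.int64(583), np.int64(602), 20, 10)
w12 143 (np.int64(583), np.int64(602), 20, 11)
w12 146 (np.int64(583), np.int64(601), 19, 10)
w12 149 (np.int64(582), np.int64(601), 20, 11)
w12 150 (np.int64(582), np.int64(601), 20, 11)
w12 151 (np.int64(586), np.int64(600), 15, 5)
w12 152 None
w12 160 (np.int64(581), np.int64(600), 20, 11)
w12 162 (np.int64(581), np.int64(599), 19, 10)
w12 164 (np.int64(580), np.int64(599), 20, 10)
w12 166 (np.int64(580), np.int64(599), 20, 11)
w12 168 (np.int64(580), np.int64(598), 19, 10)
w12 171 (np.int64(549), np.int64(598), 35, 11)
```

The pointer edges (582–601 at row 150) extend onto the tooth's (581–600 at row 160), so they line up to about 0.2 mm. I'll check that the figure still stands, then hand in.

Run:
```python
from tool import *
p,d=ctrl.snapshot("scene");c=cam("scene")
u,v=[q.ravel() for q in np.mgrid[330:440,190:310]]
W=np.array([depthpt(c,(a,b),d[b,a]) for a,b in zip(u,v)])
H=W[(W[:,2]>110)&(W[:,2]<150)&(abs(W[:,0]-617)<35)&(abs(W[:,1]-142)<35)]
print(len(H),H.mean(0).round(1),H.max(0).round(1))
o=ctrl.get_obs();print(o["t"],o["eef_pos"].round(1) if hasattr(o["eef_pos"],"round") else o["eef_pos"],o["width"],o["grip_force"])
if len(H)>50 and H[:,2].max()>140: print(ctrl.finish_job())
```

```text
249 [622.4 134.1 134.2] [641.4 162.3 148.6]
15.15 [490.  141.   57.9] 13.021964969365545 34.99899744987488
the job is handed in; nothing more can be done
None
```

The job is handed in: the figure stands upright about 4 mm from the middle of the disc, the tooth lines up with the pointer to about 0.2 mm, and the gripper is still holding the handle at 15.2 s.

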